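# Reset the gluing jig for the long filter panel and load it

## Task

The gluing jig is still set for the short filter panels. Pull its spring plunger back, slide the stop away from the fixed end stop to the hole where the long filter panel just fits between the two stops, and let the pin drop fully home in that hole; then lay the long panel flat in the jig between the stops, pleats up, and let go of it. Leave the short panel and the other things on the bench where they are.

Things in the scene. Friction and masses are not known exactly. Their poses are not given: they have to be found in the camera images.
- jig: gluing jig bolted to the bench: aluminium base plate 210 (its x) x 372 (its y) x 12 mm; origin at the centre of its underside, z up, y along its length. Panel bed at x = -35 mm (see bed), perforated tube with the sliding stop at x = +65 mm (see hole_long, stop)
- bed (a point): middle of the long panel's place, on the plate's top, 12 mm above the bench: jig x -35, y -72 mm; axes as the jig's. Four guide strips 8 mm high stand beside it, 66 mm apart inside, at jig y -150 to -110 and -34 to +4 mm; the middle is left free for fingers
- fixed_stop (a point): middle of the fixed stop's foot, on its face (looks to +y), at jig x -35, y -165 mm, 12 mm above the bench: a steel plate across the bed's end, with a bent-back lead-in lip, 57 mm above the bench in all
- hole_long (a point): mouth of the long panel's hole, in the top of the tube: jig x 65, y 55 mm, 64 mm above the bench. The 40 mm square steel tube runs along jig y and has six 15 mm holes at 25 mm pitch (jig y -20 to 105 mm); the pin starts in the second, at y 5
- stop (a joint): slide (m) of the grey sleeve (50 mm square, 60 long, top 69.5 mm above the bench) with stop and plunger along the tube: 0 at the start, grows away from the fixed stop (jig +y); gap between the stops = 136 mm + value. Long panel's hole: 0.050 (gap 186). Range -0.027 to 0.102. Slides stiffly (3 N), stays where left; the pin in a hole locks it, with 1.5 mm play either way
- stop_face (a point): point on the sliding stop's face over the bed's axis, 12 mm above the bench (moves with the sleeve). The stop is a steel plate 8 mm thick across the bed, from 24 to 56 mm above the bench, with a bent-back lead-in lip up to 63 mm
- plunger (a joint): lift (m) of the plunger's pin: 0 fully home, at most 0.014. Pin 12 mm thick, round nose, 12 mm deep in the hole when home: above 0.012 it clears the tube. Let go between holes it rides on the tube at 0.012 and snaps into the next hole that the sleeve is slid over. Spring and weight pull it down with 7 N (home) to 11 N (drawn)
- knob (a point): middle of the plunger's black knob: upright fluted cylinder, 36 mm in diameter, 28 mm high, centre 100 mm above the bench when home; stands on the sleeve over the tube's axis, 34 mm behind the stop's face (jig x 65, y 5 mm + stop). Pull straight up; the sleeve slides with it. 17 mm of free height under it, round a 28 mm collar
- panel_long: the long filter panel, white, pleated on top: 60 (its x) x 180 (its y) x 40 mm high, 0.2 kg; origin at the centre of its underside, lying pleats up. It can be gripped across its 60 mm
- panel_short: a short filter panel of the same make: 60 x 130 x 40 mm, 0.15 kg, origin at the centre of its underside; not to be used now
- gun_a: a white glue gun lying on its side, about 210 x 140 x 46 mm; origin under the middle of its barrel
- gun_b: a grey glue gun like it
- tape_roll: a roll of yellowish paper tape lying flat, 100 mm across, 32 mm high; origin under its centre
- scraper: a flat scraper with a wooden handle, 200 mm long, lying on the bench
- bottle: a white plastic bottle, 68 mm across, 160 mm high; origin under its centre
- end_strips: three white end strips 210 mm long, stacked; origin under their centre

How it is judged:
By the outcome, as a careful person would: the job done as asked, in the order asked, and still so for the second after the job is handed in, with the robot touching nothing.
It also fails if it takes over 58 s, if anything falls off the work surface, if the arm or the gripper's body presses on something with over 40 N, if the wrist force passes 120 N, or if a joint passes its speed limit or range.

## Robot

A 6-joint arm with a two-finger parallel gripper is mounted at the origin on the work surface. World frame = base frame: x ahead of the robot, y to its left, z up, the work surface at z = 0. Lengths are in mm, angles in degrees, forces in N, time in s.
With the tool pointing down it reaches from about 300 to 850 mm from the base axis. Payload 4.2 kg.
Tool frame: the origin (TCP) lies midway between the tips of the shut fingers; the grasp point (between the pads) lies env.grasp_offset behind it (env.grasp_offset is the distance from the TCP to the grasp point, in mm); y points along the fingers, x is the direction in which the jaws open and shut, and the axes are right-handed (so a half turn about y gives the same grasp; the last joint's range is limited). The gripper opens to 91 mm and grips with 3 to 60 N. Pads are 32 mm wide; open, the fingers measure 118 mm over their backs; the gripper's body (76 mm by 178 mm) begins 60 mm behind the grasp point.
Start: joints at [-69.729, 18.312, 89.639, -0, 72.044, -1.146], TCP at [209.969, -535.31, 213.976] pointing down, gripper open.
Joint ranges: [-177.97, 177.97], [-48.28, 115.42], [12.27, 149.76], [-77.06, 257.06], [2.81, 150.46], [-146.56, 146.56]. Speed limits (degrees/s): [147.25, 147.25, 180, 180, 180, 180].

## Interface

Orientations are given as [roll, pitch, yaw] about the fixed x, y, z axes, in that order (R = Rz(yaw) Ry(pitch) Rx(roll)).
In Python, from workcell import state, vision, job, env gives the robot as it stands.
- The arm moves only by the shell command python3 -m handwheel 'ROWS' [FORCE]. ROWS is JSON, a list of rows, each a list of 3 entries, a list of its own where there are three numbers: the finger opening in cm, from 0 to 9.12, then the shift along the tool's x, y, z in cm, then the turn about the tool's y in degrees. A call has 1 to 10 rows; each row is the pose to reach, as a shift and turn from the pose measured when the call began, along the tool's axes at that moment; what a row does not reach only later rows make up. A row lasts 1/10 s, in which the tool goes at most 50 mm and 8.59 degrees, less where a joint would pass 70% of its speed; a pose out of reach is approached as far as the arm can. A call with a gripper value outside its range is refused whole. The fingers move at their own pace and stop on an object; FORCE is the grip in N (left out, the last holds). Time passes only in rows, so rows that repeat a pose let the fingers close. It gives the time, the measured TCP pose, the force and the opening at its end, in the units of the state.
- state(): the state, without advancing time (a new reading comes with each control period).
- vision.grab_frame(name): name is "scene" or "side" or "wrist"; returns the picture (400x640x3 uint8, red, green, blue); there is no depth.
- vision.camera_model(name): a dict with "fov_y" (degrees; the focal length in pixels is half the picture's height over the tangent of half this angle, whatever the lens; pixels are square), "cx", "cy" (the principal point, pixels), "distortion" ([k1, k2, p1, p2, k3] as OpenCV has them; the pictures are not rectified), "extrinsics" (4x4, takes a point from world to camera coordinates). Camera axes: x right, y up, looking along -z (the intrinsics and any distortion apply to the point x, -y, -z); pixel columns grow to the right and rows downward; lengths in mm; the calibration is good to about 2 mm. A picture is of the moment at which its call begins: read the wrist's pose just before it. camera_model takes no time and is no camera call; for the wrist camera it gives the pose at the moment of the call.
- job.job_done(): hands the job in, once; it reports no verdict.
The state is a dict: "time_s": time; "qpos": joint angles; "qvel": joint speeds; "effort": joint torques, N m; "ee_pos": TCP position; "ee_rot": TCP orientation; "force": force on the tool from outside, world axes, zero at the start; "torque": the same for the moment, N m; "gripper_width": finger opening in mm.
Only numpy, scipy, OpenCV 4.12 (cv2) and the standard library are available. Lean on these libraries where they do the work, as an engineer would, in place of code of your own. Each camera call takes 0.05 s, during which the arm holds its last target.

## Working session

There is one attempt and no reset: what is moved stays moved. The work goes in short steps, Python scripts to look and compute and a shell command to move; the robot and the scene stay as the last step left them, time stands still between calls to the robot, and variables do not carry over. Pictures are saved under pics/ and viewed, and the job is handed in when it is done.

```bash
ls; mkdir -p pics; python3 - <<'E'
from workcell import state, vision, job, env
import cv2, json
print(state()); print(env.grasp_offset)
for n in ("scene","side","wrist"):
    m=vision.camera_model(n); print(n,m)
    f=vision.grab_frame(n); cv2.imwrite(f"pics/a_{n}.png",f[:,:,::-1])
E
```

```text
pics
{'time_s': 0.0, 'qpos': array([-6.97297177e+01,  1.83510619e+01,  8.97065704e+01, -3.96615680e-04,
        7.20434672e+01, -1.14677351e+00]), 'qvel': array([ 0.118687  , -0.13144958,  0.01997201,  0.07268368,  0.08848951,
       -0.08346821]), 'effort': array([ 8.89452367e-04, -4.12459660e+01, -2.31968415e+01,  7.26185599e-02,
        4.58980550e-02, -1.61735711e-04]), 'ee_pos': array([ 209.77867119, -534.82315775,  213.12497335]), 'ee_rot': array([-89.99835363,   0.10108683, -68.58282018]), 'force': array([ 0.18005886, -0.52034324,  0.67835231]), 'torque': array([ 0.01854794, -0.01427888,  0.0045577 ]), 'gripper_width': 91.0701366439828}
18.8
scene {'fov_y': 46.2983392293567, 'cx': 318.9825296198383, 'cy': 203.32391342402593, 'distortion': array([-0.03636439,  0.        ,  0.        ,  0.        ,  0.        ]), 'extrinsics': array([[ 2.75872734e-01,  9.61121806e-01,  1.17944472e-02,
        -2.31465275e+02],
       [-5.27202349e-01,  1.41040980e-01,  8.37952937e-01,
         2.08498468e+02],
       [ 8.03711340e-01, -2.37386428e-01,  5.45615035e-01,
        -1.74815247e+03],
 
[... 436 characters left out ...]
],
       [-2.55224187e-01,  8.14189716e-01,  5.21493740e-01,
        -1.06232455e+03],
       [ 0.00000000e+00,  0.00000000e+00,  0.00000000e+00,
         1.00000000e+00]])}
wrist {'fov_y': 65.98744149282419, 'cx': 324.17297503437237, 'cy': 205.64976497360186, 'distortion': array([0.02026333, 0.        , 0.        , 0.        , 0.        ]), 'extrinsics': array([[ 3.64715552e-01, -9.31118092e-01, -1.29014735e-03,
        -5.74328664e+02],
       [ 8.89265679e-01,  3.48732194e-01, -2.95960149e-01,
         3.35158607e+01],
       [ 2.76023765e-01,  1.06793985e-01,  9.55199417e-01,
        -3.92615027e+02],
       [ 0.00000000e+00,  0.00000000e+00,  0.00000000e+00,
         1.00000000e+00]])}
```

View pics/a_scene.png

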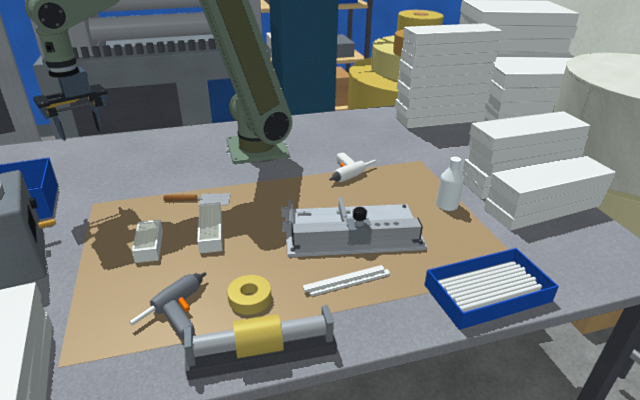

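View pics/a_side.png

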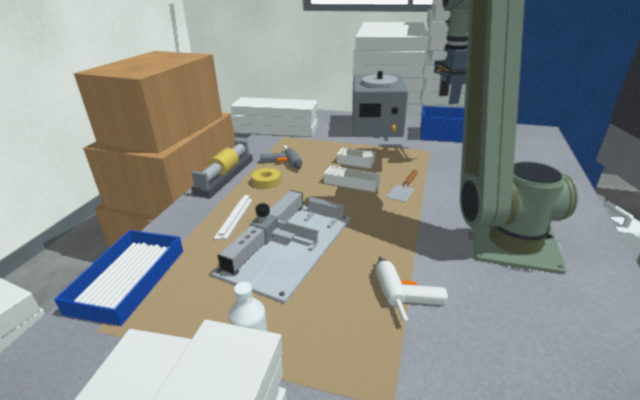

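View pics/a_wrist.png

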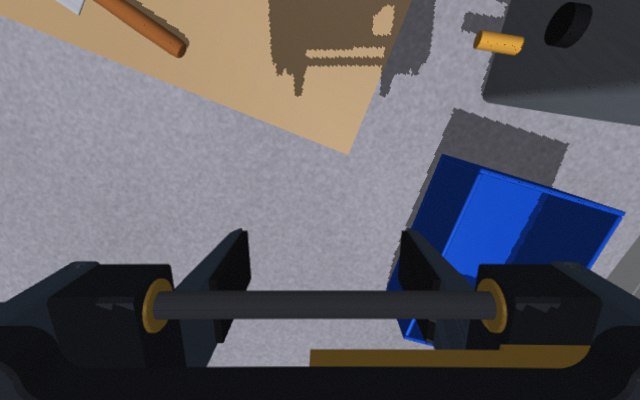

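The scene view shows the jig around (355,225) with the knob at (360,213). The long panel is at (210,227) and the short one at (147,240). The side view shows the knob at (263,210) and the panels at (351,178) and (355,157). I'll write helpers and view zoomed crops.

```bash
cat > h.py <<'E'
import numpy as np, cv2
from workcell import state, vision, job, env
def KD(m):
    f=200/np.tan(np.radians(m["fov_y"]/2)); return np.array([[f,0,m["cx"]],[0,f,m["cy"]],[0,0,1.]]),np.array(m["distortion"])
F=np.diag([1.,-1,-1])
def ray(m,uv):
    K,D=KD(m); E=np.array(m["extrinsics"]); R=F@E[:3,:3]; t=F@E[:3,3]
    p=cv2.undistortPoints(np.array([[uv]],float),K,D)[0,0]
    return -R.T@t, (lambda d:d/np.linalg.norm(d))(R.T@np.array([p[0],p[1],1]))
def onz(m,uv,z):
    c,d=ray(m,uv); return c+d*(z-c[2])/d[2]
def tri(m1,uv1,m2,uv2):
    c1,d1=ray(m1,uv1); c2,d2=ray(m2,uv2)
    s=np.linalg.lstsq(np.c_[d1,-d2],c2-c1,rcond=None)[0]
    a=c1+s[0]*d1; b=c2+s[1]*d2; return (a+b)/2, np.linalg.norm(a-b)
def proj(m,P):
    K,D=KD(m); E=np.array(m["extrinsics"]); R=F@E[:3,:3]; t=F@E[:3,3]
    return cv2.projectPoints(np.array(P,float).reshape(-1,1,3),cv2.Rodrigues(R)[0],t,K,D)[0][:,0]
def crop(img,x0,y0,w,h,s,name):
    c=cv2.resize(img[y0:y0+h,x0:x0+w],None,fx=s,fy=s,interpolation=cv2.INTER_CUBIC); 
    for i in range(0,w,10):
        cv2.line(c,(i*s,0),(i*s,4 if i%50 else 12),(0,0,255),1)
    for i in range(0,h,10): cv2.line(c,(0,i*s),(4 if i%50 else 12,i*s),(0,0,255),1)
    cv2.imwrite(name,c)
E
python3 - <<'E'
from h import *
s=cv2.imread("pics/a_scene.png"); d=cv2.imread("pics/a_side.png")
crop(s,275,190,160,75,5,"pics/b1.png"); crop(s,120,180,130,95,6,"pics/b2.png")
crop(d,205,180,160,120,5,"pics/b3.png"); crop(d,310,140,130,70,6,"pics/b4.png")
E
```

```text
(no output)
```

View pics/b1.png

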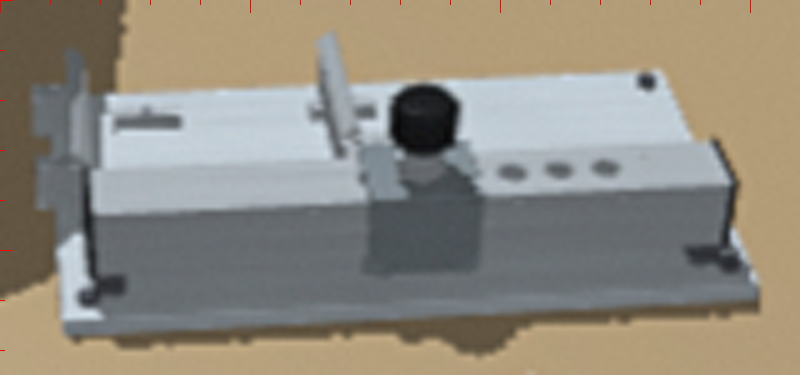

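View pics/b2.png

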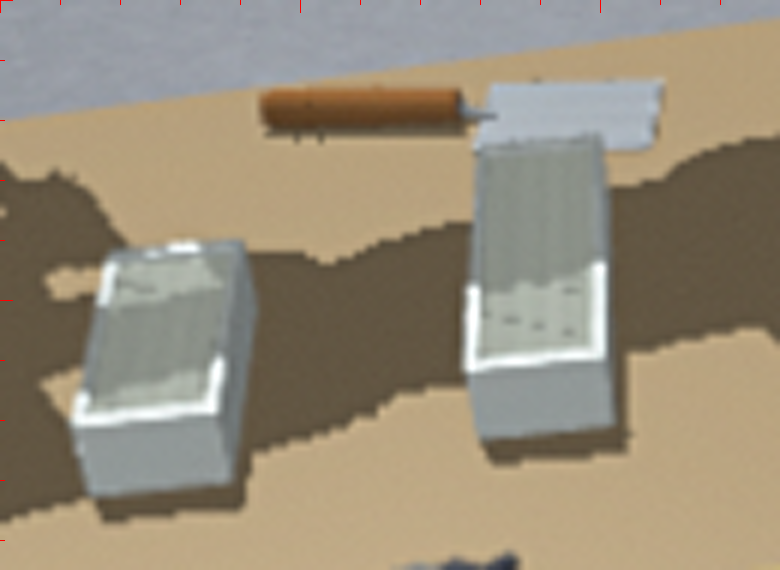

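View pics/b3.png

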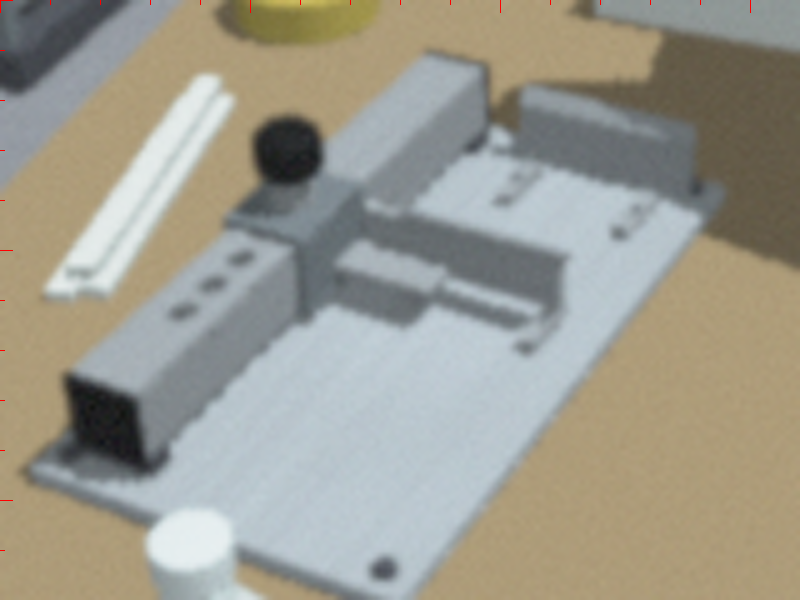

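View pics/b4.png

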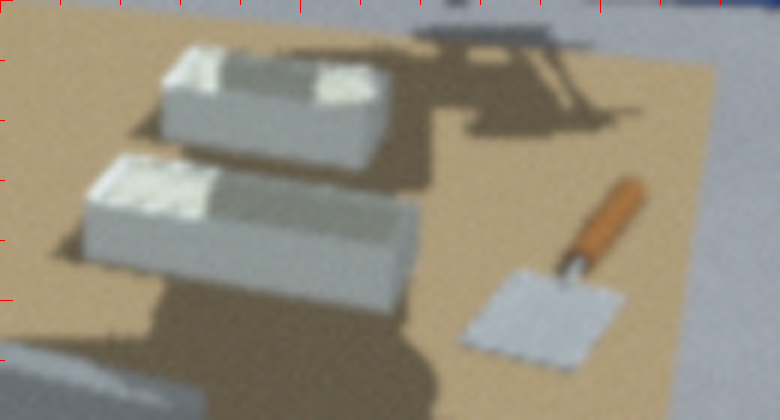

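```bash
python3 - <<'E'
from h import *
S=vision.camera_model("scene"); D=vision.camera_model("side")
a=lambda x,y:(275+x/5-.4,190+y/5-.4); b=lambda x,y:(120+x/6-.4,180+y/6-.4)
c=lambda x,y:(205+x/5-.4,180+y/5-.4); d=lambda x,y:(310+x/6-.4,140+y/6-.4)
np.set_printoptions(precision=1,suppress=True)
print("knob",tri(S,a(425,119),D,c(288,150)), onz(S,a(425,119),100),onz(D,c(288,150),100))
hs=[(512,172),(560,170),(605,168)]; hd=[(242,258),(212,283),(182,312)]
for p,q in zip(hs,hd): print("hole",onz(S,a(*p),64),onz(D,c(*q),64),tri(S,a(*p),D,c(*q)))
print("plate S z12",[onz(S,a(*p),12) for p in [(660,72),(757,293),(65,322)]])
print("plate D z12",[onz(D,c(*p),12) for p in [(30,467),(722,190)]])
print("pan S z40",[onz(S,b(*p),40) for p in [(468,365),(603,357),(475,147),(603,137)]])
print("pan D z40",[onz(D,d(*p),40) for p in [(85,203),(125,155),(420,200),(400,243)]])
print("bottom S z0",[onz(S,b(*p),0) for p in [(487,440),(612,425)]], "D", [onz(D,d(*p),0) for p in [(85,255),(390,312)]])
print("short S z40",[onz(S,b(*p),40) for p in [(75,418),(215,408),(110,255),(240,243)]])
E
```

```text
knob (array([649. , 162.8, 100.9]), np.float64(0.23348978180361363)) [647.6 163.2 100. ] [649.6 161.7 100. ]
hole [657.2 210.9  64. ] [657.2 212.2  64. ] (array([657.3, 211.3,  63.6]), np.float64(0.8513989321622406))
hole [662.2 236.2  64. ] [662.9 236.1  64. ] (array([662.7, 236.1,  64.2]), np.float64(0.3807796184383728))
hole [666.7 260.   64. ] [666.9 262.2  64. ] (array([667. , 260.7,  63.5]), np.float64(1.5590394936836394))
plate S z12 [array([516.9, 368.1,  12. ]), array([727.1, 326.5,  12. ]), array([654.5, -31.6,  12. ])]
plate D z12 [array([720.4, 334. ,  12. ]), array([448.4,  11.7,  12. ])]
pan S z40 [array([ 573.9, -250.7,   40. ]), array([ 583.2, -194. ,   40. ]), array([ 400.2, -236. ,   40. ]), array([ 407.2, -175.6,   40. ])]
pan D z40 [array([ 580.9, -187.7,   40. ]), array([ 574.8, -252. ,   40. ]), array([ 399.8, -237.2,   40. ]), array([ 402.3, -184.2,   40. ])]
bottom S z0 [array([ 576.5, -247.9,    0. ]), array([ 580.1, -193.9,    0. ])] D [array([ 584.7, -199.3,    0. ]), array([ 404.5, -177.9,    0. ])]
short S z40 [array([ 568.2, -412.8,   40. ]), array([ 576.5, -355.9,   40. ]), array([ 448.6, -402.8,   40. ]), array([ 454. , -345.5,   40. ])]
```

```bash
cat >> h.py <<'E'
def Rt(rpy):
    from scipy.spatial.transform import Rotation as R
    return R.from_euler("xyz",rpy,degrees=True).as_matrix()
def rel(target,yaw):
    s=state(); R=Rt(s["ee_rot"]); d=R.T@(np.array(target,float)-s["ee_pos"])/10
    y=s["ee_rot"][2]; t=-((yaw-y+180)%360-180)
    print("pos",s["ee_pos"],"rot",s["ee_rot"],"t",s["time_s"],"F",s["force"],"w",s["gripper_width"]); print("SHIFT cm",np.round(d,2),"TURN",round(t,2))
def fit(local,world):
    A=np.array(local,float);B=np.array(world,float);a=A.mean(0);b=B.mean(0)
    z=((B-b)@np.array([1,1j]))@np.conj((A-a)@np.array([1,1j])); th=np.angle(z)
    R=np.array([[np.cos(th),-np.sin(th)],[np.sin(th),np.cos(th)]]); o=b-R@a
    return np.degrees(th),o,R,np.linalg.norm((A@R.T+o)-B,axis=1)
E
python3 - <<'E'
from h import *
np.set_printoptions(precision=2,suppress=True)
L=[(65,5),(65,55),(65,80),(65,105),(-105,186),(105,186)]; W=[(648.8,162.6),(657.3,211.4),(662.6,236.1),(666.8,260.9),(516.9,368.1),(724,330)]
print(fit(L,W)); print(fit(L[:4],W[:4]))
m=vision.camera_model("wrist"); s=state(); R=Rt(s["ee_rot"])
c,d=ray(m,(324,205)); print("cam in tool",R.T@(c-s["ee_pos"]),R.T@d)
rel((649,162.5,213),-10.9)
E
```

```text
(np.float64(-10.80734046955818), array([584.22, 168.63]), array([[ 0.98,  0.19],
       [-0.19,  0.98]]), array([1.26, 1.43, 1.17, 1.63, 3.07, 2.41]))
(np.float64(-10.470715165367494), array([583.83, 169.33]), array([[ 0.98,  0.18],
       [-0.18,  0.98]]), array([0.22, 0.48, 0.33, 0.13]))
cam in tool [   0.04 -171.01   83.9 ] [-0.    0.96 -0.29]
pos [ 209.84 -534.94  213.31] rot [-90.     0.08 -68.58] t 0.15 F [-1.21  0.03  0.53] w 91.33044685701245
SHIFT cm [-48.89   0.1   66.35] TURN -57.68
```

```bash
python3 -m handwheel '[[9.1,[-1.5,0,2],-4],[9.1,[-4,0,5.5],-9],[9.1,[-7,0,9.5],-15],[9.1,[-10,0,13.5],-20],[9.1,[-13,0,17.5],-25],[9.1,[-16,0,21.5],-30],[9.1,[-19,0,25.5],-35],[9.1,[-22,0,29.5],-40],[9.1,[-25,0,33.5],-45],[9.1,[-28,0,37.5],-50]]' 40; python3 -c "
from h import *
rel((649,162.5,190),-10.7)"
```

```text
time_s: 1.15
ee_pos: [457.3, -135.4, 213.7]
ee_rot: [-90.0, 0.0, -18.4]
force: [0.9, -0.4, 1.1]
gripper_width: 91.3
pos [ 457.28404367 -135.41923227  213.71153833] rot [-8.99501006e+01  3.66764825e-02 -1.83735826e+01] t 1.15 F [ 0.88094604 -0.40505479  1.09667996] w 91.27145999739022
SHIFT cm [ 8.81  2.4  34.31] TURN -7.67
```

```bash
python3 - <<'E'
from h import *
import pickle
m=vision.camera_model("wrist"); f=vision.grab_frame("wrist"); cv2.imwrite("pics/c_wrist.png",f[:,:,::-1]); pickle.dump(m,open("c.pkl","wb"))
E
```

```text
(no output)
```

View pics/c_wrist.png

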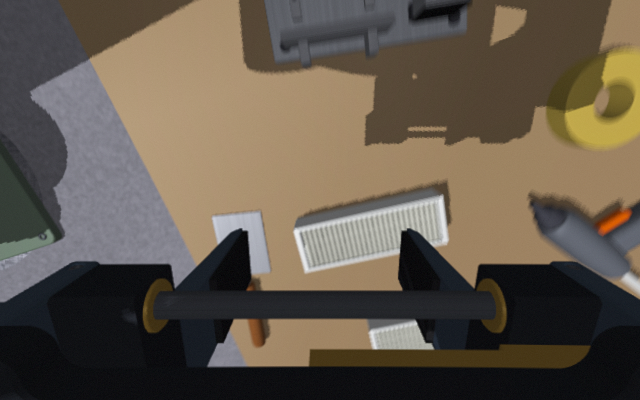

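```bash
python3 -m handwheel '[[9.1,[0.8,0,4],-4],[9.1,[1.9,0,8.5],-7.5],[9.1,[3.1,0,13],-7.7],[9.1,[4.3,0,17.5],-7.7],[9.1,[5.5,0,22],-7.7],[9.1,[6.7,0,26.5],-7.7],[9.1,[7.9,0,31],-7.7],[9.1,[8.8,0,34.3],-7.7],[9.1,[8.8,0,34.3],-7.7]]' 40; python3 - <<'E'
from h import *
import pickle
m=vision.camera_model("wrist"); f=vision.grab_frame("wrist"); cv2.imwrite("pics/d_wrist.png",f[:,:,::-1]); pickle.dump(m,open("d.pkl","wb"))
E
```

```text
time_s: 2.1
ee_pos: [652.2, 173.5, 214.8]
ee_rot: [-89.5, -0.1, -10.1]
force: [-0.6, -0.5, 0.5]
gripper_width: 91.0
```

View pics/d_wrist.png

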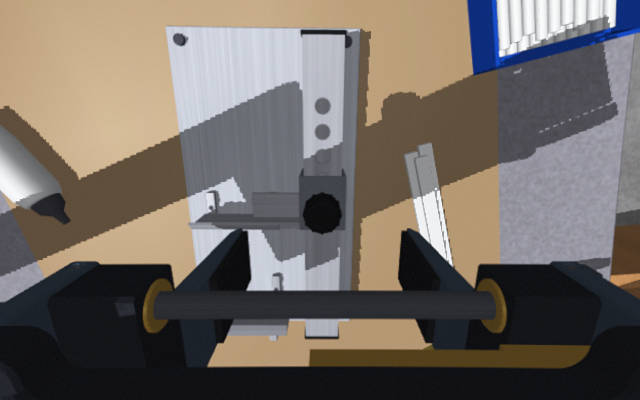

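```bash
python3 - <<'E'
from h import *
s=cv2.imread("pics/c_wrist.png"); d=cv2.imread("pics/d_wrist.png")
crop(s,280,175,180,110,4,"pics/e1.png"); crop(d,150,15,230,225,3,"pics/e2.png")
E
```

```text
(no output)
```

View pics/e1.png

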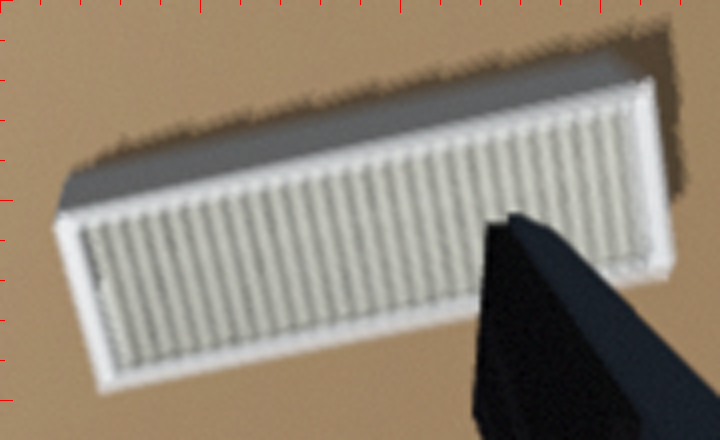

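View pics/e2.png

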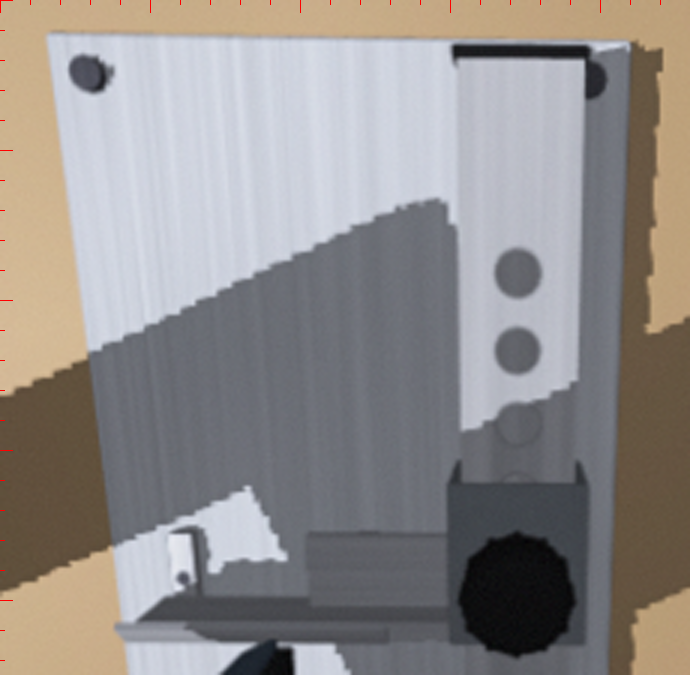

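```bash
python3 - <<'E'
from h import *
import pickle
np.set_printoptions(precision=2,suppress=True)
c=pickle.load(open("c.pkl","rb")); d=pickle.load(open("d.pkl","rb"))
p=lambda x,y:(280+x/4-.4,175+y/4-.4); q=lambda x,y:(150+x/3-.4,15+y/3-.4)
P=[onz(c,p(*u),40)[:2] for u in [(57,218),(650,85),(670,274),(100,390)]]; P=np.array(P); print("panel",P,P.mean(0))
print("fit panel",fit([(30,-90),(30,90),(-30,90),(-30,-90)],P)[0::3])
H=[onz(d,q(*u),64)[:2] for u in [(518,273),(518,350),(519,424)]]; k=onz(d,q(517,594),114)[:2]
C=[onz(d,q(*u),12)[:2] for u in [(50,35),(630,43)]]
W=H+[k]+C; print(np.array(W)); L=[(65,105),(65,80),(65,55),(65,5),(-105,186),(105,186)]
print("jig",fit(L,W)); 
th,o,R,_=fit(L[:5],W[:5]); print(th,o,_); print("knob",R@[65,5]+o,"bed",R@[-35,-72]+o)
S=vision.camera_model("scene")
for z in (-10.5,):pass
rel((*(R@[65,5]+o),84),th)
E
```

```text
panel [[ 405.97 -173.31]
 [ 582.91 -188.62]
 [ 576.2  -248.97]
 [ 398.96 -231.86]] [ 491.01 -210.69]
fit panel (np.float64(-95.0583334796942), array([59.77, 60.09, 60.64, 59.2 ]))
[[665.93 261.9 ]
 [661.54 237.52]
 [657.46 212.88]
 [648.91 167.87]
 [515.91 370.69]
 [719.31 332.8 ]]
jig (np.float64(-10.392184617733749), array([583.67, 170.61]), array([[ 0.98,  0.18],
       [-0.18,  0.98]]), array([0.67, 0.5 , 0.13, 4.09, 2.67, 2.18]))
-10.300072649179102 [584.04 170.91] [1.08 0.89 0.63 3.67 2.77]
knob [648.89 164.2 ] bed [536.73 106.32]
pos [650.92 171.29 214.97] rot [-89.62  -0.02 -10.14] t 2.15 F [-0.61 -0.32  0.56] w 91.12417443568715
SHIFT cm [-0.08 13.09 -0.82] TURN 0.16
```

Panel centre is about (491,-211) at -95°, and the jig is at about -10.4° with the knob near (649,163.5). The sizes agree with those given. Descending on the knob.

```bash
python3 -m handwheel '[[9.1,[0,3,-0.4],0],[9.1,[0,7,-0.8],0],[9.1,[0,10.5,-0.8],0],[9.1,[0,13,-0.8],0],[6,[0,13,-0.8],0],[4,[0,13,-0.8],0]]' 50; python3 -c "
from h import *
rel((649,163.5,84),-10.4)"
```

```text
time_s: 2.75
ee_pos: [649.7, 163.3, 85.5]
ee_rot: [-89.6, -0.0, -10.2]
force: [0.2, 0.0, 0.2]
gripper_width: 77.7
pos [649.69346328 163.27342698  85.52613856] rot [-8.96332110e+01 -2.34346116e-02 -1.02012306e+01] t 2.75 F [0.23924622 0.00798773 0.21567578] w 77.70266505426397
SHIFT cm [-0.07  0.15  0.01] TURN 0.2
```

```bash
python3 -m handwheel '[[3,[-0.05,0.1,0],0],[3,[-0.05,0.1,0],0],[3,[-0.05,0.1,0],0],[3,[-0.05,0.1,0],0],[3,[-0.05,0.1,0],0],[3,[-0.05,0.1,0],0],[3,[-0.05,0.1,0],0]]' 50; python3 -c "
from h import *
f=vision.grab_frame('side'); crop(f[:,:,::-1],205,130,160,120,5,'pics/f1.png')
f=vision.grab_frame('scene'); crop(f[:,:,::-1],275,150,160,115,5,'pics/f2.png')"
```

```text
time_s: 3.45
ee_pos: [648.5, 163.6, 84.8]
ee_rot: [-89.6, 0.1, -10.2]
force: [-3.7, -0.2, 3.5]
gripper_width: 35.0
```

View pics/f1.png

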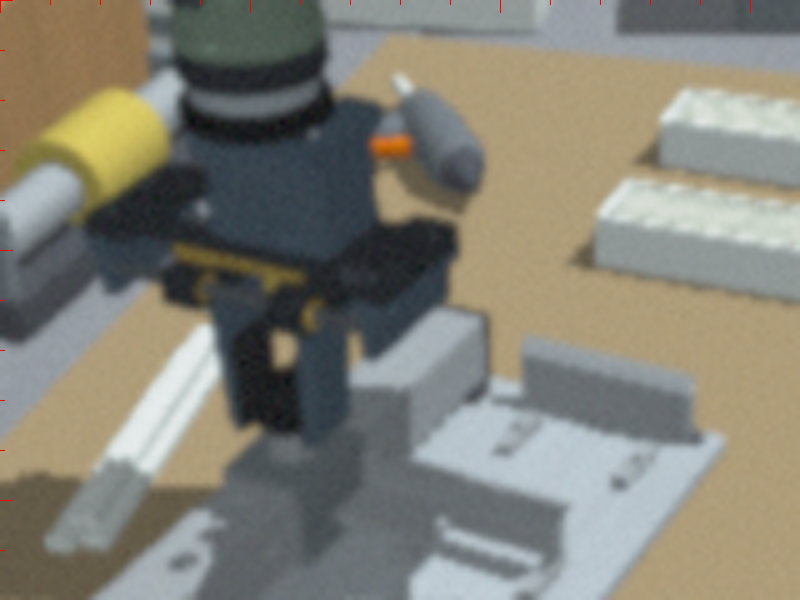

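View pics/f2.png

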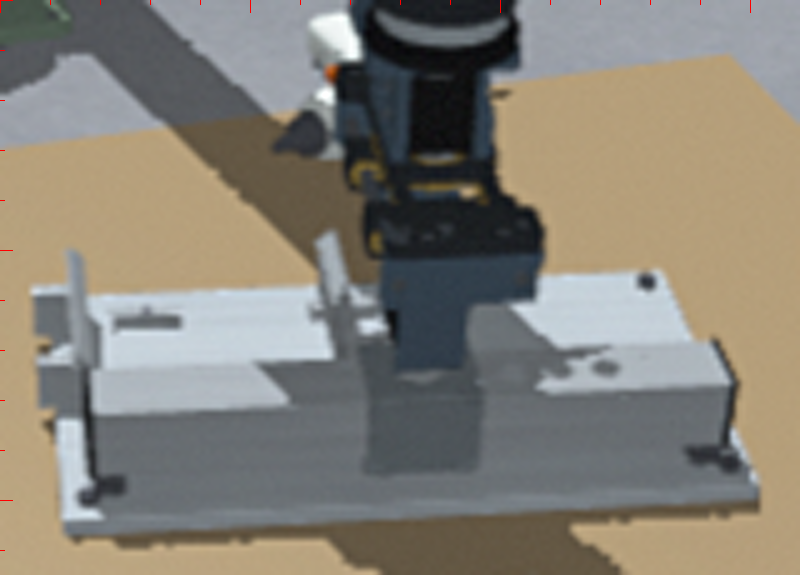

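The knob is gripped at 35 mm opening, with the fingers on either side of it just above the collar. Pulling up.

```bash
python3 -m handwheel '[[3,[0,-0.3,0],0],[3,[0,-0.6,0],0],[3,[0,-0.9,0],0],[3,[0,-1.2,0],0],[3,[0,-1.35,0],0],[3,[0,-1.35,0],0],[3,[0,-1.35,0],0]]' 50
```

```text
time_s: 4.25
ee_pos: [648.4, 163.5, 97.9]
ee_rot: [-89.6, 0.1, -10.2]
force: [2.0, 1.5, -10.9]
gripper_width: 35.4
```

```bash
python3 -m handwheel '[[3,[0,0,0.6],0],[3,[0,0,1.4],0],[3,[0,0,2.2],0],[3,[0,0,3.0],0],[3,[0,0,3.8],0],[3,[0,0,4.5],0],[3,[0,0,5.0],0],[3,[0,0,5.0],0],[3,[0,0,5.0],0]]' 50
```

```text
time_s: 5.15
ee_pos: [657.7, 214.3, 98.4]
ee_rot: [-89.5, 0.0, -10.2]
force: [3.0, 1.8, -10.2]
gripper_width: 34.9
```

```bash
python3 -m handwheel '[[3,[0,0,0],0]]' 50; python3 -c "
from h import *
rel((657.4,212.7,98),-10.4)"
```

```text
time_s: 5.25
ee_pos: [657.8, 214.4, 98.5]
ee_rot: [-89.5, 0.0, -10.2]
force: [2.9, -3.3, -10.6]
gripper_width: 35.2
pos [657.77106924 214.38643285  98.54944749] rot [-8.94647861e+01  1.73738360e-02 -1.01990076e+01] t 5.25 F [  2.92227448  -3.31527985 -10.60492205] w 35.23718470847966
SHIFT cm [-0.01  0.05 -0.17] TURN 0.2
```

```bash
python3 -m handwheel '[[3,[0,0,-0.15],0],[3,[0,0,-0.15],0],[3,[0,0.1,-0.15],0],[3,[0,0.3,-0.15],0],[3,[0,0.5,-0.15],0],[3,[0,0.7,-0.15],0]]' 50
```

```text
time_s: 5.85
ee_pos: [657.6, 213.2, 91.6]
ee_rot: [-89.4, 0.0, -10.2]
force: [2.1, 3.0, -9.1]
gripper_width: 34.6
```

```bash
python3 -m handwheel '[[3,[0,0.2,0],0],[3,[0,0.4,0],0],[3,[0,0.6,0],0],[3,[0,0.7,0],0],[3,[0,0.7,0],0]]' 50
```

```text
time_s: 6.35
ee_pos: [657.6, 213.2, 84.9]
ee_rot: [-89.4, -0.0, -10.2]
force: [2.6, 2.2, -5.8]
gripper_width: 35.1
```

```bash
python3 -m handwheel '[[9.1,[0,0,0],0],[9.1,[0,0,0],0],[9.1,[0,0,0],0],[9.1,[0,0,0],0],[9.1,[0,-2,0],0],[9.1,[0,-6,0],0],[9.1,[0,-10,0],0],[9.1,[0,-14,0],0],[9.1,[0,-16,0],0],[9.1,[0,-16,0],0]]' 50
python3 - <<'E'
from h import *
import pickle
rel((491,-211.5,120),-95)
m=vision.camera_model("wrist"); f=vision.grab_frame("wrist")[:,:,::-1].copy(); cv2.imwrite("pics/g_wrist.png",f); pickle.dump(m,open("g.pkl","wb"))
f=vision.grab_frame('side')[:,:,::-1].copy(); cv2.imwrite("pics/g_side.png",f);crop(f,205,180,160,120,5,'pics/g1.png')
f=vision.grab_frame('scene')[:,:,::-1].copy(); cv2.imwrite("pics/g_scene.png",f);crop(f,275,190,160,75,5,'pics/g2.png')
E
```

```text
time_s: 7.35
ee_pos: [658.9, 212.0, 249.7]
ee_rot: [-89.2, -0.4, -10.2]
force: [0.3, 0.9, -0.6]
gripper_width: 90.9
pos [658.90989344 212.0463063  249.68925904] rot [-89.2218068   -0.444286   -10.20794926] t 7.35 F [ 0.33001687  0.86568581 -0.591454  ] w 90.93736009882396
SHIFT cm [ -9.12  12.29 -44.83] TURN 84.79
```

View pics/g_wrist.png

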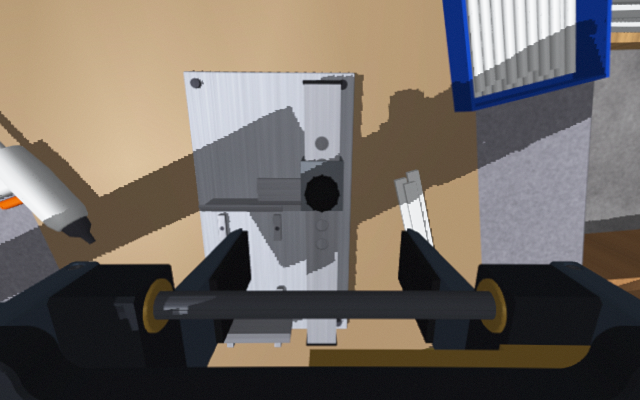

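View pics/g1.png

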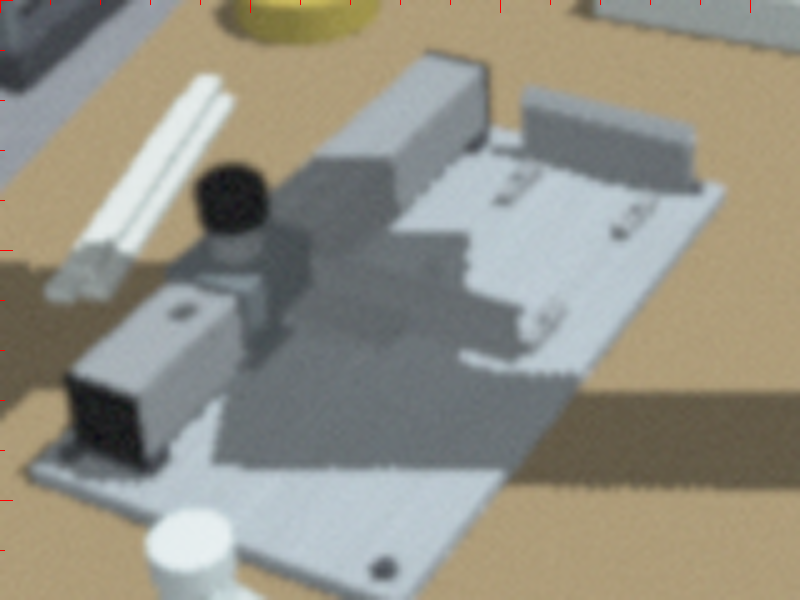

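View pics/g2.png

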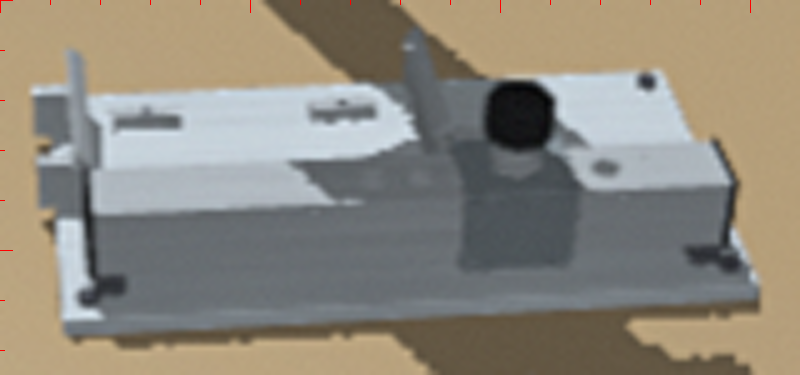

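```bash
python3 - <<'E'
from h import *
np.set_printoptions(precision=2,suppress=True)
S=vision.camera_model("scene"); D=vision.camera_model("side")
a=lambda x,y:(275+x/5-.4,190+y/5-.4); c=lambda x,y:(205+x/5-.4,180+y/5-.4)
print(tri(S,a(520,116),D,c(232,200)))
crop(cv2.imread("pics/g_wrist.png"),175,60,190,290,2*1,"pics/g3.png")
E
```

```text
(array([658.29, 212.12, 100.03]), np.float64(0.6600453478799424))
```

View pics/g3.png

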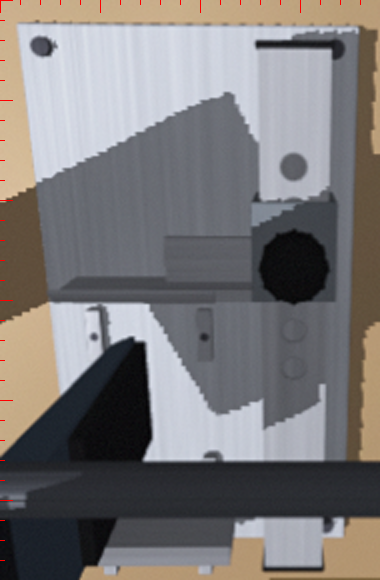

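The pin is home: the knob triangulates to (658.3, 212.1, 100.0), which is over the measured hole_long and at home height. Moving over to the long panel.

```bash
python3 -m handwheel '[[9.1,[-0.6,0,-3],6],[9.1,[-1.6,0,-8],14.5],[9.1,[-2.6,0.2,-13],23],[9.1,[-3.7,0.4,-18],31.5],[9.1,[-4.8,0.5,-23],40],[9.1,[-5.8,0.6,-28],48.5],[9.1,[-6.8,0.7,-33],57],[9.1,[-7.8,0.8,-38],65.5],[9.1,[-8.6,0.9,-42.5],74],[9.1,[-9.1,1,-44.8],82]]' 50
python3 -m handwheel '[[9.1,[0,0,0],0],[9.1,[0,0,0],0]]'
python3 - <<'E'
from h import *
import pickle
rel((491,-211.5,120),-95)
m=vision.camera_model("wrist"); f=vision.grab_frame("wrist")[:,:,::-1].copy(); cv2.imwrite("pics/h_wrist.png",f); pickle.dump(m,open("h.pkl","wb"))
E
```

```text
time_s: 8.5
ee_pos: [485.0, -215.9, 227.6]
ee_rot: [-90.3, 0.5, -92.7]
force: [0.3, -0.9, -0.5]
gripper_width: 91.1
time_s: 8.7
ee_pos: [483.9, -215.7, 225.8]
ee_rot: [-90.5, 0.6, -92.7]
force: [0.7, -0.1, -0.2]
gripper_width: 90.7
pos [ 483.89819291 -215.69166056  225.80053028] rot [-90.50979608   0.64589613 -92.69722219] t 8.7 F [ 0.68832692 -0.13666224 -0.16226644] w 90.73212242198129
SHIFT cm [-0.33 10.58  0.78] TURN 2.3
```

View pics/h_wrist.png

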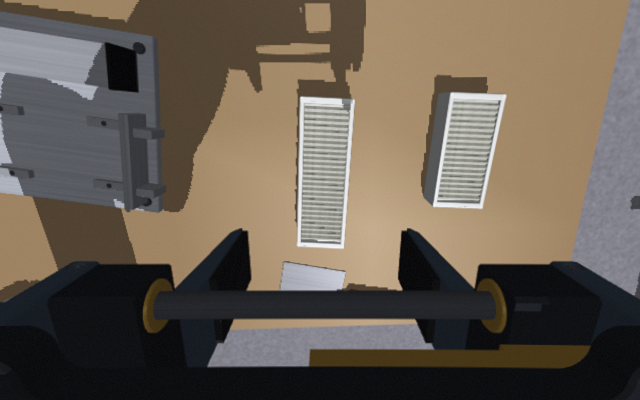

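```bash
python3 - <<'E'
from h import *
crop(cv2.imread("pics/h_wrist.png"),285,85,90,190,3,"pics/h1.png")
E
```

```text
(no output)
```

View pics/h1.png

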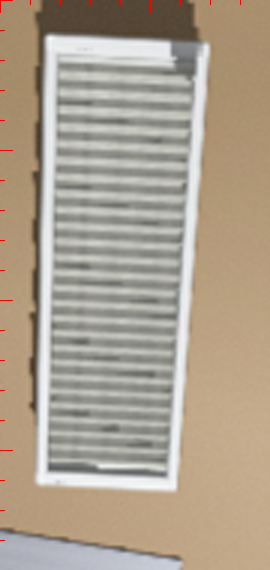

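```bash
python3 - <<'E'
from h import *
import pickle
np.set_printoptions(precision=2,suppress=True)
m=pickle.load(open("h.pkl","rb"))
q=lambda x,y:(285+x/3-.4,85+y/3-.4)
P=np.array([onz(m,q(*u),40)[:2] for u in [(46,37),(209,42),(176,491),(37,484)]]); print(P,P.mean(0))
print([np.linalg.norm(P[i]-P[i-1]) for i in range(4)])
# image-up corners are far +x ; local y along +x
print(fit([(-30,90),(30,90),(30,-90),(-30,-90)],P))
rel((P.mean(0)[0],P.mean(0)[1],70),-95)
E
```

```text
[[ 580.99 -192.02]
 [ 576.46 -251.02]
 [ 397.99 -233.98]
 [ 403.72 -175.46]] [ 489.79 -213.12]
[np.float64(178.04582358166286), np.float64(59.1719848397557), np.float64(179.27582673658446), np.float64(58.79670128686027)]
(np.float64(-95.35665016114163), array([ 489.79, -213.12]), array([[-0.09,  1.  ],
       [-1.  , -0.09]]), array([1.26, 0.4 , 0.86, 0.96]))
pos [ 484.54 -215.03  226.26] rot [-90.45   0.63 -92.62] t 8.75 F [ 0.89  0.78 -0.08] w 90.87409269831215
SHIFT cm [-0.04 15.62  0.64] TURN 2.38
```

```bash
python3 -m handwheel '[[9.1,[0,3,0.3],2.7],[9.1,[0,7,0.6],2.7],[9.1,[0,11,0.6],2.7],[9.1,[0,14,0.6],2.7],[9.1,[0,15.6,0.6],2.7],[9.1,[0,15.6,0.6],2.7],[9.1,[0,15.6,0.6],2.7]]' 50; python3 -c "
from h import *
rel((490,-212.5,10),-95.3)"
```

```text
time_s: 9.45
ee_pos: [490.1, -212.5, 70.4]
ee_rot: [-90.5, 0.6, -95.2]
force: [0.1, -0.0, 1.5]
gripper_width: 91.0
pos [ 490.12708644 -212.49612269   70.37177606] rot [-90.47914032   0.62471858 -95.17980456] t 9.45 F [ 0.09531085 -0.02401469  1.49886366] w 90.9833189604063
SHIFT cm [0.07 6.04 0.04] TURN 0.12
```

```bash
python3 -m handwheel '[[9.1,[0.05,2,0],0],[9.1,[0.05,4.5,0],0],[9.1,[0.05,5.8,0],0],[9.1,[0.05,6,0],0],[5.5,[0.05,6,0],0],[5.5,[0.05,6,0],0],[5.5,[0.05,6,0],0],[5.5,[0.05,6,0],0],[5.5,[0.05,6,0],0]]' 20; python3 -c "
from h import *
f=vision.grab_frame('side'); crop(f[:,:,::-1],280,80,160,120,5,'pics/i1.png')
rel((490,-212.5,10),-95.3)"
```

```text
time_s: 10.35
ee_pos: [490.1, -212.6, 11.1]
ee_rot: [-90.4, 0.6, -95.2]
force: [0.0, -0.6, 4.1]
gripper_width: 59.9
pos [ 490.08141459 -212.56589415   11.09718772] rot [-90.40536788   0.59709842 -95.18763211] t 10.4 F [-1.1271212   0.42753523  4.52074658] w 59.78983840557229
SHIFT cm [-0.    0.11 -0.01] TURN 0.11
```

View pics/i1.png

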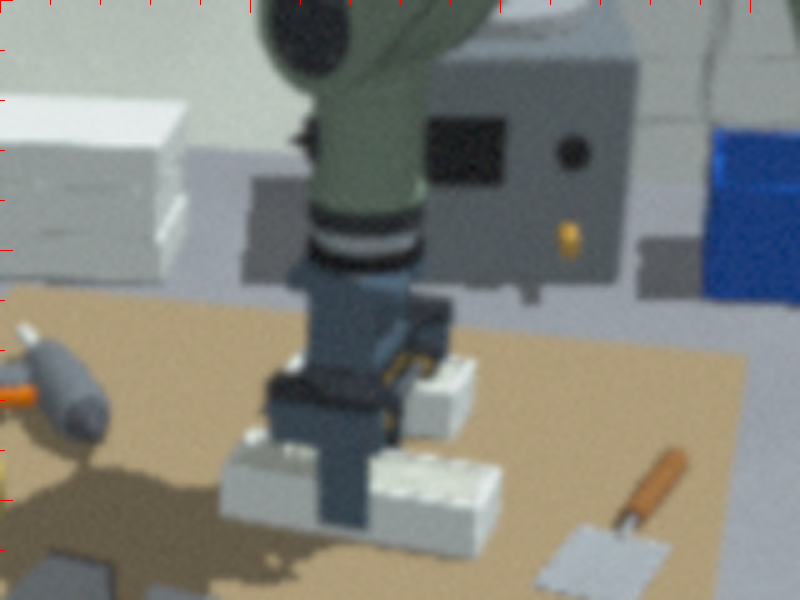

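```bash
python3 -m handwheel '[[5.5,[0,-0.5,0],0],[5.5,[0,-2,0],0],[5.5,[0,-5,0],0],[5.5,[0,-9,0],0],[5.5,[0,-12.5,0],0],[5.5,[0,-14,0],0],[5.5,[0,-14,0],0]]' 30; python3 -c "
from h import *
rel((536.4,105.5,155),-10.45)"
```

```text
time_s: 11.1
ee_pos: [492.2, -214.7, 153.6]
ee_rot: [-90.1, 0.5, -95.2]
force: [0.6, -0.2, -1.1]
gripper_width: 59.8
pos [ 492.2379242  -214.74082748  153.61587435] rot [-90.11046045   0.49191963 -95.18760908] t 11.1 F [ 0.55464142 -0.24316906 -1.09517774] w 59.7970116161835
SHIFT cm [-32.29   0.14   1.5 ] TURN -84.74
```

```bash
python3 -m handwheel '[[5.5,[-1.5,0,0],-5],[5.5,[-4.5,0,0.2],-13],[5.5,[-8,0,0.4],-21.5],[5.5,[-12,0,0.6],-30],[5.5,[-16,0,0.8],-38.5],[5.5,[-20,0,1],-47],[5.5,[-24,0,1.2],-55],[5.5,[-28,0,1.4],-63],[5.5,[-31,0,1.5],-71],[5.5,[-32.3,0,1.5],-78]]' 30; python3 -m handwheel '[[5.5,[0,0,0],0],[5.5,[0,0,0],0]]'; python3 -c "
from h import *
rel((536.4,105.5,155),-10.45)"
```

```text
time_s: 12.1
ee_pos: [535.4, 108.1, 154.4]
ee_rot: [-89.6, 0.4, -16.7]
force: [0.0, -0.6, -2.4]
gripper_width: 60.0
time_s: 12.3
ee_pos: [534.3, 107.9, 152.8]
ee_rot: [-89.7, 0.6, -16.8]
force: [-0.5, 0.3, -1.8]
gripper_width: 60.1
pos [534.25703835 107.93932083 152.79700699] rot [-89.69341054   0.56602181 -16.81608065] t 12.3 F [-0.51866     0.25771106 -1.84157666] w 60.08719940783876
SHIFT cm [ 0.27 -0.22 -0.17] TURN -6.37
```

Now the alignment over the bed, coming down to just above the stops. The panel underside should be about 85 mm up.

```bash
python3 -m handwheel '[[5.5,[0.2,1,-0.2],-4],[5.5,[0.3,3,-0.2],-6.4],[5.5,[0.3,4.5,-0.2],-6.4],[5.5,[0.3,5.5,-0.2],-6.4],[5.5,[0.3,5.5,-0.2],-6.4],[5.5,[0.3,5.5,-0.2],-6.4]]' 30; python3 - <<'E'
from h import *
import pickle
rel((536.4,105.5,95),-10.45)
m=vision.camera_model("wrist"); f=vision.grab_frame("wrist")[:,:,::-1].copy(); cv2.imwrite("pics/j_wrist.png",f); pickle.dump(m,open("j.pkl","wb"))
f=vision.grab_frame('side')[:,:,::-1].copy(); cv2.imwrite("pics/j_side.png",f);crop(f,205,150,160,120,5,'pics/j1.png')
f=vision.grab_frame('scene')[:,:,::-1].copy(); cv2.imwrite("pics/j_scene.png",f);crop(f,275,150,160,115,5,'pics/j2.png')
E
```

```text
time_s: 12.9
ee_pos: [536.3, 105.1, 97.9]
ee_rot: [-89.6, 0.5, -10.5]
force: [1.0, -0.4, -1.1]
gripper_width: 59.8
pos [536.3230887  105.08784555  97.94311438] rot [-89.63370207   0.51703869 -10.49500215] t 12.9 F [ 1.01174248 -0.40024369 -1.08864204] w 59.77219791032547
SHIFT cm [0.   0.29 0.04] TURN -0.05
```

View pics/j_wrist.png

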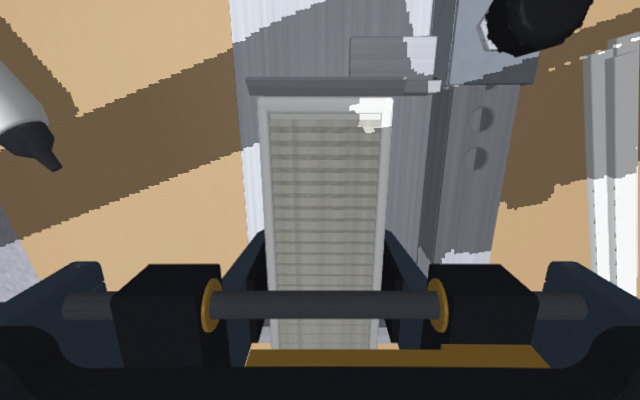

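View pics/j1.png

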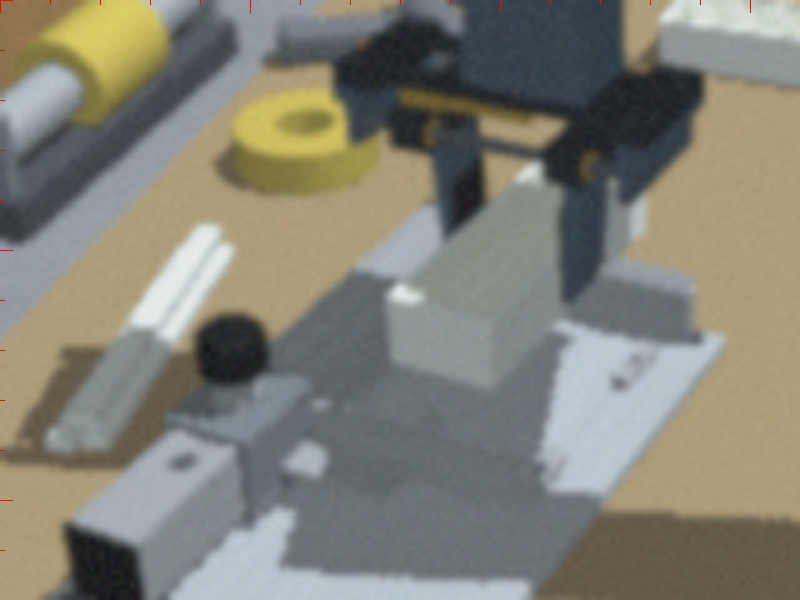

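View pics/j2.png

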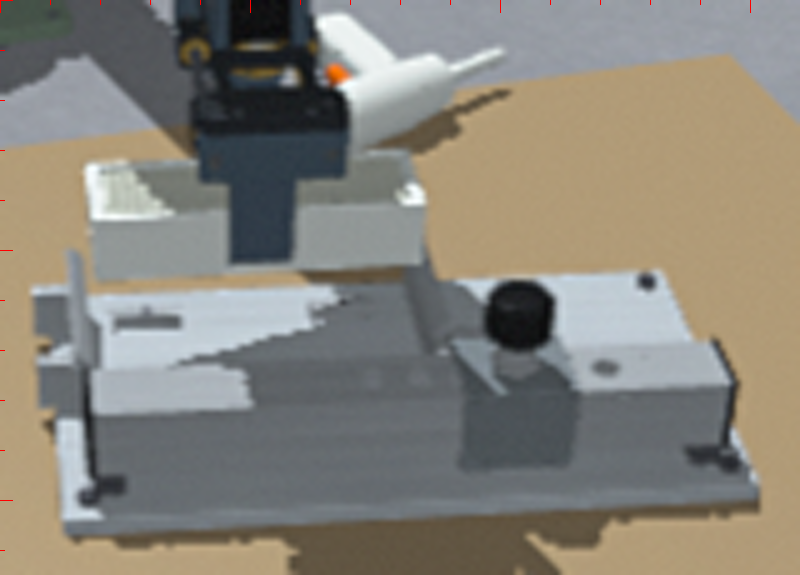

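```bash
python3 - <<'E'
from h import *
crop(cv2.imread("pics/j_wrist.png"),230,65,220,60,3,"pics/k1.png")
E
```

```text
(no output)
```

View pics/k1.png

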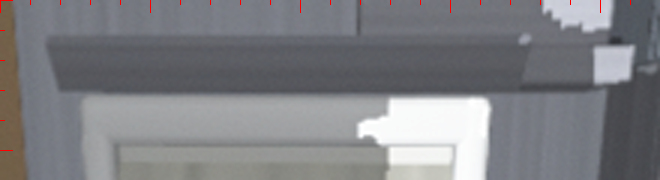

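```bash
python3 - <<'E'
from h import *
import pickle
np.set_printoptions(precision=2,suppress=True)
m=pickle.load(open("j.pkl","rb")); q=lambda x,y:(230+x/3-.4,65+y/3-.4)
S=vision.camera_model("scene"); D=vision.camera_model("side")
a=lambda x,y:(275+x/5-.4,150+y/5-.4); c=lambda x,y:(205+x/5-.4,150+y/5-.4)
th=np.radians(-10.45); R=np.array([[np.cos(th),-np.sin(th)],[np.sin(th),np.cos(th)]]); bed=np.array([536.4,105.5])
J=lambda P:R.T@(np.asarray(P)[:2]-bed)   # bed coords
for z in (125,127,129): print("panel far end",z,[J(onz(m,q(*u),z)) for u in [(83,97),(490,97)]])
print("face z56",[J(onz(m,q(*u),56)) for u in [(60,92),(520,90)]],"should y=+93")
print("tool",J(state()["ee_pos"]))
print("scene near-top panel corners",[J(onz(S,a(*u),127)) for u in [(90,220),(424,208),(85,165),(412,152)]])
print("scene bottom",[J(onz(S,a(*u),87)) for u in [(97,281),(424,264)]])
print("side top far", [J(onz(D,c(*u),127)) for u in [(387,292),(497,325)]],[J(onz(D,c(*u),87)) for u in [(390,355),(495,387)]])
h=pickle.load(open("h.pkl","rb"))
g=pickle.load(open("g.pkl","rb")); q2=lambda x,y:(175+x/2-.25,60+y/2-.25)
print("g: strips top z20 (inner?)",[J(onz(g,q2(*u),20)) for u in [(87,305),(104,305),(196,308),(213,308)]],"face z56",[J(onz(g,q2(*u),56)) for u in [(50,301),(215,302)]])
print("g tube edges z64 and holes",[J(onz(g,q2(*u),64)) for u in [(258,48),(331,48),(293,167),(293,330),(293,367)]])
E
```

```text
panel far end 125 [array([-29.5 ,  88.91]), array([30.36, 88.81])]
panel far end 127 [array([-29.08,  88.82]), array([29.96, 88.72])]
panel far end 129 [array([-28.65,  88.73]), array([29.56, 88.64])]
face z56 [array([-49.19,  92.99]), array([50.58, 93.21])] should y=+93
tool [0.34 0.12]
scene near-top panel corners [array([ 31.74, -92.77]), array([33.53, 85.99]), array([-25.68, -92.66]), array([-25.9,  89.4])]
scene bottom [array([ 29.97, -89.67]), array([27.23, 89.46])]
side top far [array([33.97, 82.7 ]), array([-30.66,  85.69])] [array([36.4 , 80.95]), array([-26.25,  82.95])]
g: strips top z20 (inner?) [array([-41.42,  80.51]), array([-29.93,  80.52]), array([32.46, 78.44]), array([44.07, 78.45])] face z56 [array([-51.25,  94.57]), array([50.39, 94.04])]
g tube edges z64 and holes [array([ 79.79, 240.41]), array([119.25, 240.59]), array([ 98.76, 177.36]), array([98.87, 78.52]), array([98.89, 53.85])]
```

```bash
python3 -c "
from h import *
rel((536.8,106.4,50),-10.45);rel((536.8,106.4,24),-10.45)"
```

```text
pos [536.75368    105.55291614  98.61912566] rot [-89.5971262    0.43084126 -10.44505278] t 13.05 F [-0.73804095  0.75555068 -0.95218407] w 59.77828746898849
SHIFT cm [0.03 4.86 0.05] TURN 0.0
pos [536.75368    105.55291614  98.61912566] rot [-89.5971262    0.43084126 -10.44505278] t 13.05 F [-0.73804095  0.75555068 -0.95218407] w 59.77828746898849
SHIFT cm [0.05 7.46 0.03] TURN 0.0
```

```bash
python3 -m handwheel '[[5.5,[0.03,0.8,0.05],0],[5.5,[0.03,1.8,0.05],0],[5.5,[0.03,2.8,0.05],0],[5.5,[0.03,3.8,0.05],0],[5.5,[0.03,4.5,0.05],0],[5.5,[0.03,4.8,0.05],0],[5.5,[0.03,4.8,0.05],0]]' 30; python3 -c "
from h import *
f=vision.grab_frame('wrist'); crop(f[:,:,::-1],190,20,300,100,2,'pics/l0.png')
f=vision.grab_frame('side')[:,:,::-1].copy(); crop(f,205,180,160,120,5,'pics/l1.png')
f=vision.grab_frame('scene')[:,:,::-1].copy(); crop(f,275,150,160,115,5,'pics/l2.png')
rel((536.8,106.4,24),-10.45)"
```

```text
time_s: 13.75
ee_pos: [536.5, 106.3, 50.0]
ee_rot: [-89.6, 0.5, -10.4]
force: [0.1, 0.1, -1.3]
gripper_width: 59.5
pos [537.19726619 106.44471344  50.94820798] rot [-89.5835572    0.38727352 -10.44151398] t 13.9 F [-0.18868577  0.74533776 -2.35802015] w 59.61034315122889
SHIFT cm [-0.02  2.69 -0.03] TURN 0.01
```

View pics/l0.png

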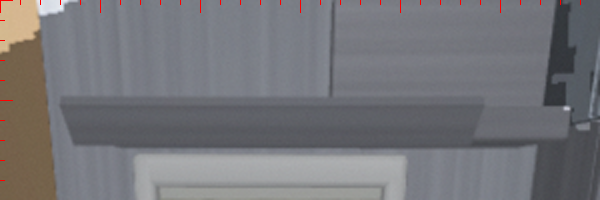

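View pics/l1.png

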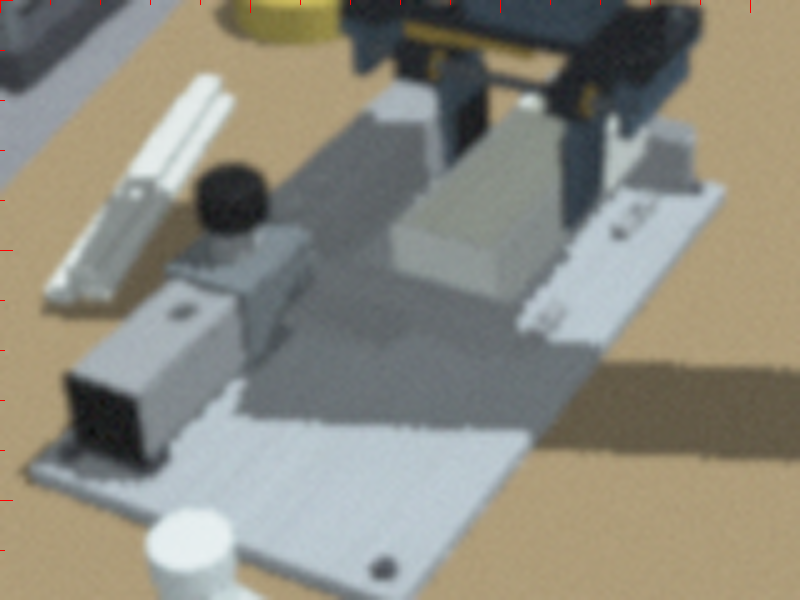

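View pics/l2.png

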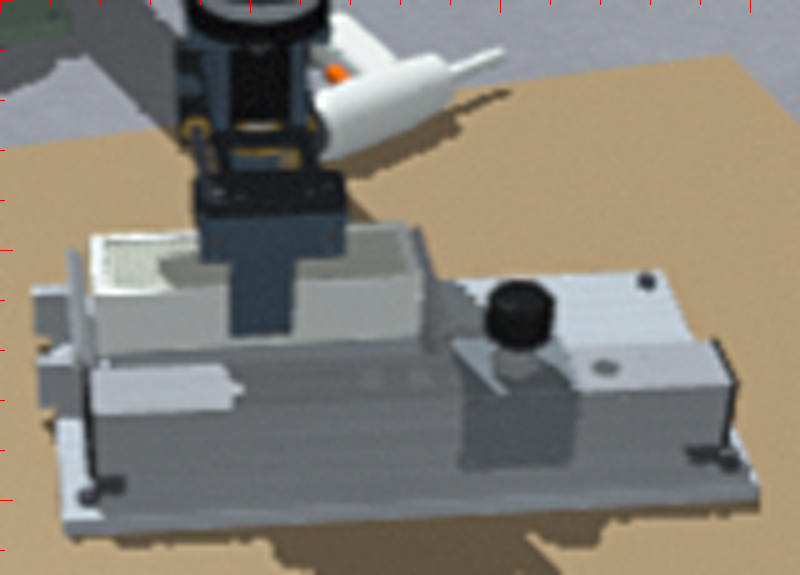

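The panel is between the stops with visible gaps at both ends and no contact force. Continuing down.

```bash
python3 -m handwheel '[[5.5,[0,0.5,0],0],[5.5,[0,1.1,0],0],[5.5,[0,1.7,0],0],[5.5,[0,2.2,0],0],[5.5,[0,2.5,0],0],[5.5,[0,2.5,0],0],[5.5,[0,2.5,0],0]]' 30; python3 - <<'E'
from h import *
import pickle
np.set_printoptions(precision=2,suppress=True)
m=vision.camera_model("wrist"); f=vision.grab_frame('wrist')[:,:,::-1].copy(); cv2.imwrite("pics/m_wrist.png",f); pickle.dump(m,open("m.pkl","wb")); crop(f,190,20,300,260,2,'pics/m0.png')
f=vision.grab_frame('scene')[:,:,::-1].copy(); crop(f,275,150,160,115,5,'pics/m2.png')
rel((536.8,106.4,23),-10.45)
E
```

```text
time_s: 14.6
ee_pos: [537.1, 106.7, 25.9]
ee_rot: [-89.6, 0.4, -10.4]
force: [0.5, -0.4, -0.8]
gripper_width: 60.0
pos [537.28 106.69  26.17] rot [-89.57   0.36 -10.44] t 14.7 F [-0.37 -0.01 -1.3 ] w 60.23457583858318
SHIFT cm [-0.04  0.32 -0.04] TURN 0.01
```

View pics/m0.png

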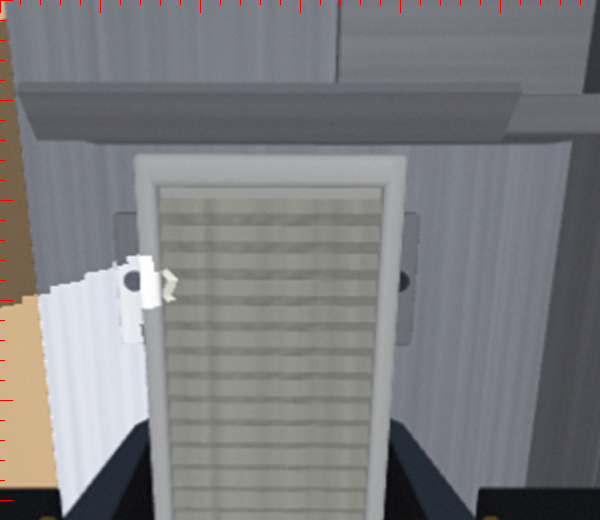

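View pics/m2.png

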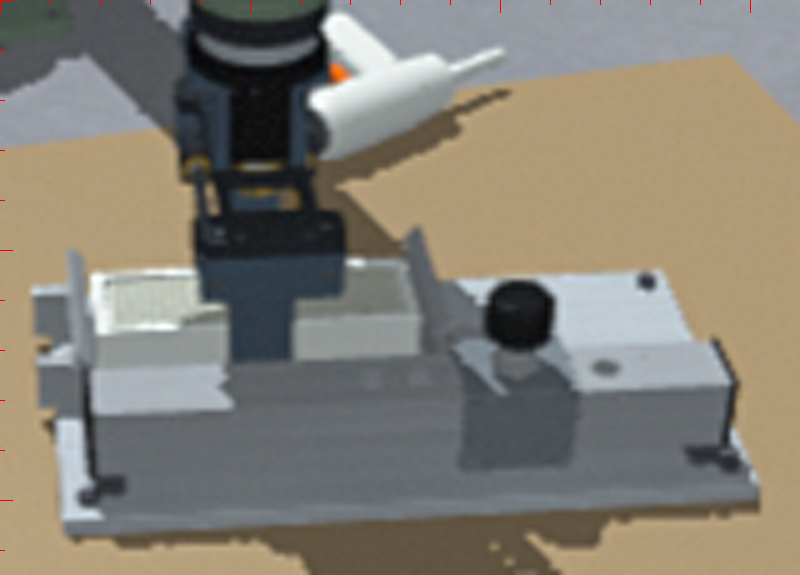

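The panel sits between the guide strips, about 1 mm toward jig +x, and clear of both stops. I'll nudge it, seat it and release.

```bash
python3 -m handwheel '[[5.5,[-0.08,0.05,0],0],[5.5,[-0.08,0.2,0],0],[5.5,[-0.08,0.3,0],0],[5.5,[-0.08,0.3,0],0]]' 30
```

```text
time_s: 15.1
ee_pos: [536.7, 107.1, 23.6]
ee_rot: [-89.5, 0.3, -10.5]
force: [-0.3, 1.2, 3.0]
gripper_width: 59.9
```

```bash
python3 -m handwheel '[[6.4,[0,0,0],0],[6.8,[0,0,0],0],[7.5,[0,0,0],0],[8,[0,0,0],0],[8,[0,0,0],0],[8,[0,-1,0],0],[8,[0,-4,0],0],[8,[0,-8,0],0],[8,[0,-12,0],0],[8,[0,-16,0],0]]' 30; python3 -m handwheel '[[8,[0,0,0],0],[8,[0,0,-4],0],[8,[0,0,-8],0],[8,[0,0,-12],0],[8,[0,0,-13],0],[8,[0,0,-13],0]]'; python3 - <<'E'
from h import *
import pickle
np.set_printoptions(precision=2,suppress=True)
m=vision.camera_model("wrist"); f=vision.grab_frame('wrist')[:,:,::-1].copy(); cv2.imwrite("pics/n_wrist.png",f); pickle.dump(m,open("n.pkl","wb"))
f=vision.grab_frame('side')[:,:,::-1].copy(); cv2.imwrite("pics/n_side.png",f);crop(f,205,180,160,120,5,'pics/n1.png')
f=vision.grab_frame('scene')[:,:,::-1].copy(); cv2.imwrite("pics/n_scene.png",f);crop(f,275,190,160,75,5,'pics/n2.png')
E
```

```text
time_s: 16.1
ee_pos: [537.1, 105.6, 186.0]
ee_rot: [-89.5, 0.3, -10.5]
force: [1.3, 0.4, -0.5]
gripper_width: 80.0
time_s: 16.7
ee_pos: [513.1, -23.3, 184.9]
ee_rot: [-89.5, 0.3, -10.6]
force: [0.0, 0.4, 0.4]
gripper_width: 79.9
```

View pics/n_wrist.png

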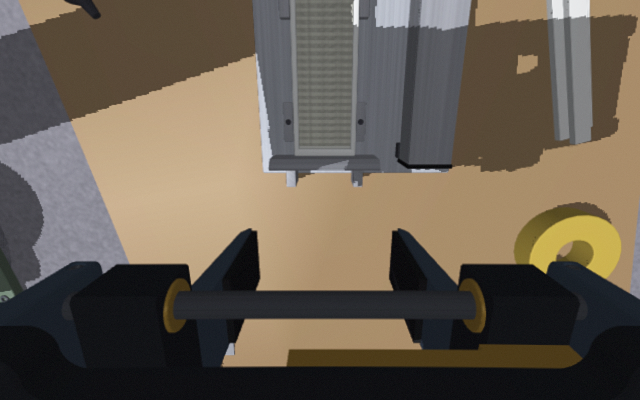

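View pics/n1.png

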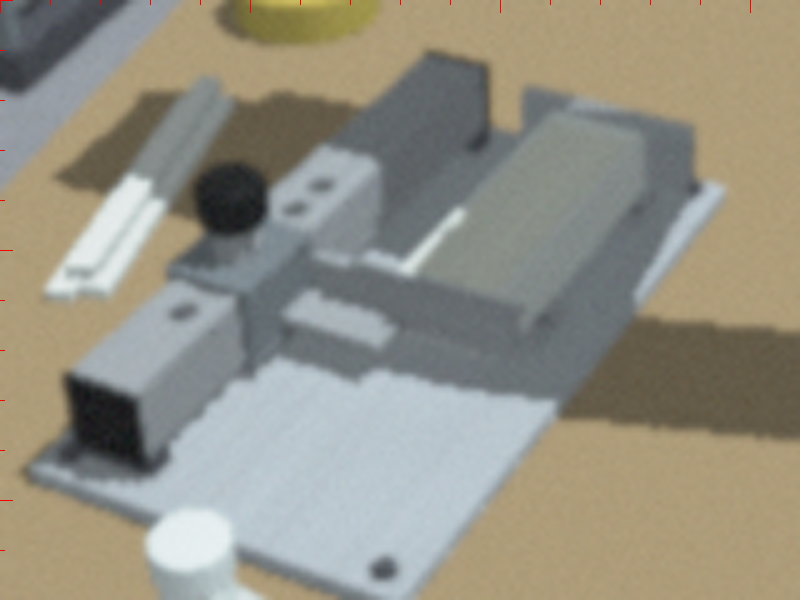

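View pics/n2.png

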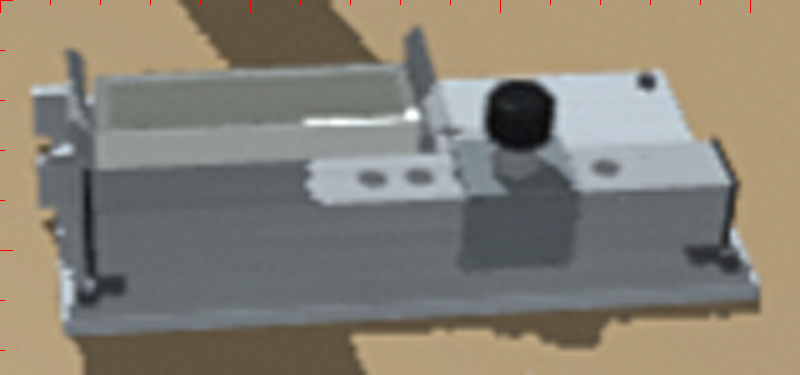

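```bash
python3 - <<'E'
from h import *
import pickle
np.set_printoptions(precision=1,suppress=True)
S=vision.camera_model("scene"); D=vision.camera_model("side")
a=lambda x,y:(275+x/5-.4,190+y/5-.4); c=lambda x,y:(205+x/5-.4,180+y/5-.4)
th=np.radians(-10.45); R=np.array([[np.cos(th),-np.sin(th)],[np.sin(th),np.cos(th)]]); bed=np.array([536.4,105.5])
for u,v in [((97,135),(565,107)),((97,77),(645,138)),((419,122),(408,272)),((520,116),(232,200))]:
    P,e=tri(S,a(*u),D,c(*v)); print(P,e,"bed",R.T@(P[:2]-bed))
m=pickle.load(open("n.pkl","rb"))
print([R.T@(onz(m,u,52)[:2]-bed) for u in [(294,156),(356,155)]])
f=cv2.imread("pics/n_wrist.png"); crop(f,250,90,150,110,5,"pics/n3.png")
E
```

```text
[545.4  10.5  51.2] 4.9280633174651 bed [ 26.1 -91.8]
[491.   25.5  49.8] 0.6702583892413707 bed [-30.1 -86.9]
[578.3 186.5  49.9] 4.454441444352457 bed [26.5 87.2]
[658.3 212.1 100. ] 0.6600453478799424 bed [100.5 127. ]
[array([-30.2, -88.8]), array([ 30.8, -88. ])]
```

View pics/n3.png

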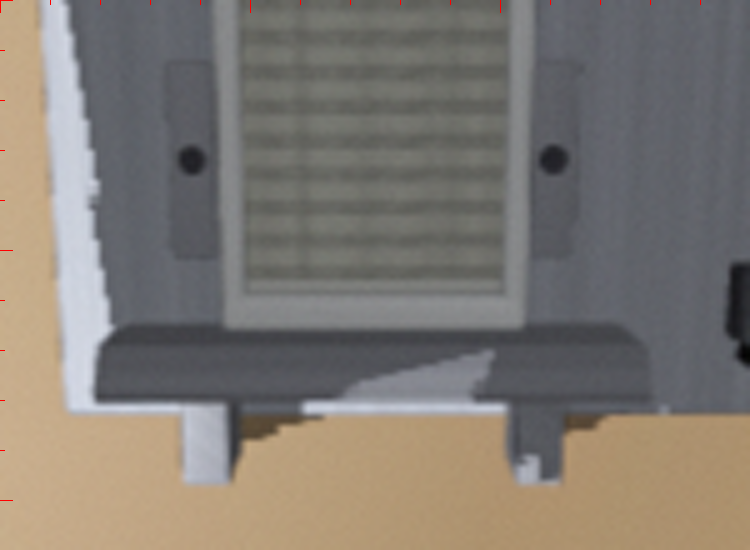

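View pics/n_scene.png

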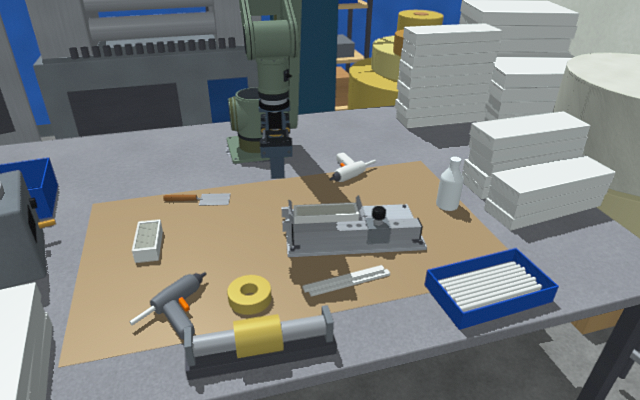

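The panel lies flat with its top about 50–51 mm up (52 expected). It is between the strips and both stops, and the robot is clear.

```bash
python3 -c "
from h import *
print(job.job_done())"
```

```text
the job is handed in; nothing more can be done
None
```

The stop is set at the long panel's hole and the long panel lies in the jig, pleats up and released. I handed the job in at about 17 s.

**Stop:** I gripped the knob, drew it up 13 mm, slid the sleeve 50 mm and lowered it. The last check put the knob at (658.3, 212.1, 100.0 mm), which is home height. The two views agreed to 0.7 mm, and it stands within about 1 mm of where I measured the hole.

**Panel:** I gripped it across its 60 mm, carried it over, lowered it between the stops and let go. The corners measured 50–51 mm high against 52 mm expected. It sits between the guide strips and between both stops, and it is roughly centred.

**Where checks disagreed:**
- Two of the panel-corner triangulations missed by 4–5 mm because the edges are poorly visible in the side view. I relied on the wrist view instead, which put the panel's end at 88–89 mm from the bed centre against 90 mm ideal.
- One early knob measurement from the wrist view was about 4 mm off and I dropped it.

In the last scene picture the short panel and the other things look unmoved. The robot is about 130 mm to the side and above the jig, touching nothing.

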